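Change the load of the bench shaker, shut its guard and start it

TASK

Take the two finished straight-sided bottles off the shaker's platform and stand them upright in the grey tray, then stand every conical flask waiting on the bench upright on the platform inside the guard. When all are in, push the guard door fully shut so that it clicks onto its catch, and only after that turn the dial clockwise until its pointer rests on the long bar mark. Leave the other things on the bench where they are.

Things in the scene. Friction and masses are not known exactly. Their poses are not given: they have to be found in the camera images.
- shaker: white bench shaker, fixed, its base 260 mm (its x) by 370 mm (its y). Origin on the bench right below the platform's centre. Its -x side is the door side, its +y side carries the grey control console (top at 80 mm). Clear guard walls 6 mm thick stand round three sides of the platform; their tops, and the posts', are 150 mm above the bench; there is no roof
- platform (a point): centre of the black platform surface, 70 mm above the bench; axes as the shaker's. The free floor inside the guard is 206 mm by 212 mm, so four flasks stand in two rows of two at 90 mm pitch
- guard (a joint): guard door, rad: 0 = fully shut, grows as it opens outwards (turns counter-clockwise seen from above); stands at 0.6 to 1.1 at the start, limit 1.7. Stays where left (friction 0.05 N m). A sprung roller catch at its free edge starts to resist at about 0.07, is passed at about 0.035 and then draws it onto its stop at 0; it takes a push of about 5 to 10 N near the free edge
- guard_hinge (a point): on the vertical hinge line of the guard door, at half the door's height (113 mm). Axes turn with the door: +y runs along the leaf from hinge to free edge, -x is the outward normal. Leaf: clear, aluminium-framed, 8 mm thick (half on either side of the hinge line), 4 to 204 mm from the hinge, from 78 to 148 mm above the bench
- guard_push (a point): point on the outer face of the guard door 160 mm from the hinge, at half height (113 mm); axes as guard_hinge's. A black pull tab, 20 mm proud, is 189 to 201 mm from the hinge; push between it and the hinge
- dial (a joint): selector dial on the console, rad, grows clockwise seen from above; detents every 0.524 (30 degrees): -0.524, 0, 0.524, 1.047, 1.571 (= the bar mark), 2.094, 2.618, each with a click of about 0.05 to 0.08 N m; limits -0.6 and 2.75. Starts near 0 or 0.524 and is drawn into the nearest detent when let go
- dial_grip (a point): on the dial's axis at gripping height, 110 mm above the bench, 64 mm from the guard wall; z up, axes turn with the dial. Grip: black bar 54 mm long (this x), 16 mm wide, 93 to 124 mm above the bench, on a 58 mm round skirt; white pointer line to -x. White marks round it: small dots, and one long bar (the running speed) on the side away from the guard
- tray: grey shallow tray, fixed, 120 mm (its x) by 165 mm (its y), 22 mm high, walls and floor 4 mm; origin under its centre on the bench
- tray_in (a point): centre of the tray's inner floor, 4 mm above the bench; axes as the tray's
- flask1: one of up to four equal capped conical flasks, waiting on the bench to the right of the shaker (two, three or four are there; absent ones read None). Clear glass cone 68 mm across the foot narrowing to a 30 mm neck at 74 mm; white round cap 38 mm across from 88 to 114 mm, the place to grip from above. 0.12 to 0.21 kg. Origin: centre of the underside, z up along its axis
- flask2: one of up to four equal capped conical flasks, waiting on the bench to the right of the shaker (two, three or four are there; absent ones read None). Clear glass cone 68 mm across the foot narrowing to a 30 mm neck at 74 mm; white round cap 38 mm across from 88 to 114 mm, the place to grip from above. 0.12 to 0.21 kg. Origin: centre of the underside, z up along its axis
- flask3: one of up to four equal capped conical flasks, waiting on the bench to the right of the shaker (two, three or four are there; absent ones read None). Clear glass cone 68 mm across the foot narrowing to a 30 mm neck at 74 mm; white round cap 38 mm across from 88 to 114 mm, the place to grip from above. 0.12 to 0.21 kg. Origin: centre of the underside, z up along its axis
- flask4: one of up to four equal capped conical flasks, waiting on the bench to the right of the shaker (two, three or four are there; absent ones read None). Clear glass cone 68 mm across the foot narrowing to a 30 mm neck at 74 mm; white round cap 38 mm across from 88 to 114 mm, the place to grip from above. 0.12 to 0.21 kg. Origin: centre of the underside, z up along its axis
- bottle1: one of two equal straight-sided capped glass bottles, finished, standing on the shaker's platform at the start. Body 56 mm across up to 68 mm, white round cap 38 mm across from 82 to 108 mm, the place to grip from above. 0.12 to 0.21 kg. Origin: centre of the underside, z up along its axis
- bottle2: one of two equal straight-sided capped glass bottles, finished, standing on the shaker's platform at the start. Body 56 mm across up to 68 mm, white round cap 38 mm across from 82 to 108 mm, the place to grip from above. 0.12 to 0.21 kg. Origin: centre of the underside, z up along its axis
- dishes: stack of dishes, clear disc 90 mm across, 32 mm high; leave alone. Origin under its centre
- tipbox: blue pipette-tip box 120 x 85 x 60 mm high; leave alone. Origin under its centre
- timer: orange bench timer 55 x 75 x 22 mm; leave alone. Origin under its centre
- beaker: clear beaker 80 mm across, 90 mm high; leave alone. Origin under its centre
- spray: white bottle 66 mm across, 150 mm high; leave alone. Origin under its centre
- blocklid: aluminium block 90 x 60 x 30 mm; leave alone. Origin under its centre

How it is judged:
On the way, in this order (a step that is already met when the one before it is completed fails the run):
1. both bottles stand in the tray and every flask that is there stands on the platform (x of flask1 in the frame of platform between -0.09 and 0.09 m and y of flask1 in the frame of platform between -0.09 and 0.09 m and z of flask1 in the frame of platform between -0.008 and 0.008 m and angle between each of flask1, flask2, flask3, flask4, bottle1, bottle2's own z axis and vertical below 0.15 rad and x of flask2 in the frame of platform between -0.09 and 0.09 m and y of flask2 in the frame of platform between -0.09 and 0.09 m and z of flask2 in the frame of platform between -0.008 and 0.008 m and x of flask3 in the frame of platform between -0.09 and 0.09 m and y of flask3 in the frame of platform between -0.09 and 0.09 m and z of flask3 in the frame of platform between -0.008 and 0.008 m and x of flask4 in the frame of platform between -0.09 and 0.09 m and y of flask4 in the frame of platform between -0.09 and 0.09 m and z of flask4 in the frame of platform between -0.008 and 0.008 m and x of bottle1 in the frame of tray_in between -0.056 and 0.056 m and y of bottle1 in the frame of tray_in between -0.078 and 0.078 m and z of bottle1 in the frame of tray_in between -0.008 and 0.008 m and x of bottle2 in the frame of tray_in between -0.056 and 0.056 m and y of bottle2 in the frame of tray_in between -0.078 and 0.078 m and z of bottle2 in the frame of tray_in between -0.008 and 0.008 m), for 0.2 s.
2. the guard door is shut on its catch (value of joint guard below 0.02 rad), for 0.3 s.
3. the dial rests on the bar mark (value of joint dial between 1.4408 and 1.7008 rad), for 0.3 s.
At the end, for the whole second after the job is handed in: Every flask present stands on the platform inside the guard (foot within 8 mm of its surface, tilt under 0.15 rad), both bottles stand in the tray likewise, the guard door is on its catch (under 0.02 rad), the dial is within 0.13 rad of the bar mark (1.571), and all are at rest (all of step 1 and all of step 3 and value of joint guard below 0.02 rad and linear speed of each of flask1, flask2, flask3, flask4, bottle1, bottle2 below 0.02 m/s); the robot touches nothing.
It fails at once if another thing on the bench was moved by more than 50 mm (distance of any of dishes, tipbox, timer, beaker, spray, blocklid from where it was at the start of the episode above 0.05 m).
It fails at once if the dial was turned up to the bar mark while the guard door stood open (value of joint dial above 1.35 rad and value of joint guard above 0.1 rad).
Of flask1, flask2, flask3, flask4 only 2 to 4 are there at a start; the rules pass over those that are not, and their reading is None.
At some moment in a run one of flask1, flask2, flask3, flask4 may be knocked a few centimetres aside while the robot is not near it.
It also fails if it takes over 210 s, if anything falls off the work surface, if the arm or the gripper's body presses on something with over 40 N, if the wrist force passes 120 N, or if a joint passes its speed limit or range.

ROBOT

A 6-joint arm with a two-finger parallel gripper is mounted at the origin on the work surface. World frame = base frame: x ahead of the robot, y to its left, z up, the work surface at z = 0. Lengths are in m, angles in rad, forces in N, time in s.
With the tool pointing down it reaches from about 0.425 to 0.95 m from the base axis. Payload 3.5 kg.
Tool frame: the origin (TCP) lies between the finger pads; the fingertips stand 19 mm ahead of it and the grasp point (between the pads) is the TCP; z points along the fingers, y is the line along which they close (so a half turn about z gives the same grasp; the last joint's range is limited). The gripper opens to 85 mm and grips with 20 to 120 N. Pads are 22 mm wide; open, the fingers measure 114 mm over their backs; the gripper's body (76 mm by 85 mm) begins 54 mm behind the grasp point. The pads swing forward as they close: fully open they stand 13 mm farther back than shut.
Start: joints at [1.017, 0.286, 1.577, -0, 1.279, -0.15], TCP at [0.265, 0.621, 0.25] pointing down, gripper open.
Joint ranges: [-2.77, 2.77], [-0.9, 2.22], [0.21, 2.48], [-1.53, 4.67], [0.24, 2.81], [-2.84, 2.84]. Speed limits (rad/s): [2.79, 2.79, 3.14, 3.14, 3.14, 3.14].

INTERFACE

Orientations are given as a unit quaternion [x, y, z, w].
In Python, from plant import monitor, eyes, ctrl gives the robot as it stands.
- The arm moves only by the shell command python3 -m handwheel 'ROWS' [FORCE]. ROWS is JSON, a list of rows, each a list of 7 numbers: the shift along the tool's x, y, z in units of 40 cm (1.0 is 40 cm), then the turn, a rotation vector about the tool's x, y, z in units of pi rad (1.0 is pi rad), then the opening, from -1 (shut) to 1 (fully open). A call has 1 to 12 rows; each row is the pose to reach, as a shift and turn from the pose commanded when the call began, along the tool's axes at that moment, turning the shorter way round; what a row does not reach only later rows make up. A row lasts 1/8 s, in which the tool goes at most 62.5 mm and 10.7 degrees, less where a joint would pass 70% of its speed; a pose out of reach is approached as far as the arm can. A call with a number of a shift or a turn outside -1 to 1 is refused whole. A call with a gripper value outside its range is refused whole. The fingers move at their own pace and stop on an object; FORCE is the grip in N (left out, the last holds). Time passes only in rows, so rows that repeat a pose let the fingers close. It gives the time, the measured TCP pose, the force, the opening and the grip force at its end, in the units of the state.
- monitor.get_state(): the state, without advancing time (a new reading comes with each control period).
- eyes.read_camera(name): name is "scene" or "side" or "wrist"; returns the picture (480x640x3 uint8, red, green, blue); there is no depth.
- eyes.camera_params(name): a dict with "K" (3x3 intrinsics, pixels), "k1" (the pictures are not rectified: a ray, as slopes to the right and down, at radius r is drawn at 1 + k1 r^2 times it, then the intrinsics apply), "R" (3x3) and "t" (3): a world point X has camera coordinates R X + t. Camera axes: x right, y down, z forward; pixel columns grow to the right and rows downward; lengths in m; the calibration is good to about 2 mm. A picture is of the moment at which its call begins: read the wrist's pose just before it. camera_params takes no time and is no camera call; for the wrist camera it gives the pose at the moment of the call.
- ctrl.sign_off(): hands the job in; it is judged then, once.
The state is a dict: "time": time; "qpos": joint angles; "dq": joint speeds; "joint_efforts": joint torques, N m; "eef_pos": TCP position; "tcp_rot": TCP orientation; "contact_force": force on the tool from outside, world axes, zero at the start; "wrist_torque": the same for the moment, N m; "opening": opening from 0.0 (shut) to 1.0 (fully open); "finger_force": force on a finger pad.
Only numpy, scipy, OpenCV 4.12 (cv2) and the standard library are available. Lean on these libraries where they do the work, as an engineer would, in place of code of your own. Each camera call takes 0.05 s, during which the arm holds its last target. There are 200 camera calls.

## Working session

There is one attempt and no reset: what is moved stays moved. The work goes in short steps, Python scripts to look and compute and a shell command to move; the robot and the scene stay as the last step left them, time stands still between calls to the robot, and variables do not carry over. Pictures are saved under pics/ and viewed, at most 14 in all, crops included, and the job is handed in when it is done.

```bash
mkdir -p pics; ls
cat > h.py <<'E'
import numpy as np, cv2
from plant import monitor, eyes, ctrl
def grab(n,name=None):
    p=eyes.camera_params(n); im=eyes.read_camera(n)
    if name: cv2.imwrite(f'pics/{name}.png',im[:,:,::-1])
    return im,p
def ray(p,uv):
    K=np.array(p['K']);d=np.array([(uv[0]-K[0,2])/K[0,0],(uv[1]-K[1,2])/K[1,1]])
    s=d.copy()
    for _ in range(30): s=d/(1+p['k1']*(s@s))
    R=np.array(p['R']);t=np.array(p['t'])
    return -R.T@t, R.T@np.r_[s,1]
def onz(p,uv,z):
    o,d=ray(p,uv); return o+d*(z-o[2])/d[2]
def proj(p,X):
    c=np.array(p['R'])@np.asarray(X,float)+np.array(p['t']); s=c[:2]/c[2]; s=s*(1+p['k1']*(s@s))
    K=np.array(p['K']); return np.array([K[0,0]*s[0]+K[0,2],K[1,1]*s[1]+K[1,2]])
def tri(obs):
    A=np.zeros((3,3));b=np.zeros(3)
    for p,uv in obs:
        o,d=ray(p,uv);d=d/np.linalg.norm(d);M=np.eye(3)-np.outer(d,d);A+=M;b+=M@o
    X=np.linalg.solve(A,b); return X,[np.linalg.norm(np.cross(X-ray(p,uv)[0],ray(p,uv)[1]/np.linalg.norm(ray(p,uv)[1]))) for p,uv in obs]
E
python3 - <<'E'
from h import *
np.set_printoptions(precision=3,suppress=True)
print(monitor.get_state())
for n in ['scene','side','wrist']:
    im,p=grab(n,n+'0'); R=np.array(p['R']);print(n,p,-R.T@np.array(p['t']))
E
```

```text
pics
{'time': 0.0, 'qpos': array([ 1.017,  0.287,  1.578, -0.   ,  1.279, -0.15 ]), 'dq': array([-0.001,  0.   ,  0.002,  0.   , -0.001,  0.001]), 'joint_efforts': array([ -0.001, -40.598, -29.262,  -0.   ,   0.006,   0.   ]), 'eef_pos': array([0.265, 0.62 , 0.249]), 'tcp_rot': array([ 0.201,  0.98 , -0.001, -0.   ]), 'contact_force': array([-0.295,  0.435,  0.287]), 'wrist_torque': array([-0.017,  0.004, -0.043]), 'finger_force': 0.0, 'opening': 0.9994255011021528}
scene {'K': array([[434.817,   0.   , 318.539],
       [  0.   , 434.817, 239.175],
       [  0.   ,   0.   ,   1.   ]]), 'k1': 0.008473229702934596, 'R': array([[-0.147,  0.989,  0.024],
       [ 0.596,  0.108, -0.796],
       [-0.789, -0.103, -0.605]]), 't': array([ 0.232, -0.25 ,  1.598])} [ 1.444 -0.038  0.762]
side {'K': array([[581.486,   0.   , 311.891],
       [  0.   , 581.486, 241.165],
       [  0.   ,   0.   ,   1.   ]]), 'k1': -0.12371693910016382, 'R': array([[ 0.818, -0.575, -0.012],
       [-0.345, -0.474, -0.81 ],
       [ 0.46 ,  0.667, -0.586]]), 't': array([-0.55 ,  0.2  ,  1.218])} [-0.042 -1.034  0.87 ]
wrist {'K': array([[343.827,   0.   , 321.927],
       [  0.   , 343.827, 238.069],
       [  0.   ,   0.   ,   1.   ]]), 'k1': 0.014927335437283463, 'R': array([[ 0.393,  0.919, -0.002],
       [ 0.885, -0.378,  0.271],
       [ 0.248, -0.108, -0.963]]), 't': array([-0.673, -0.035,  0.379])} [0.201 0.647 0.373]
```

View pics/scene0.png

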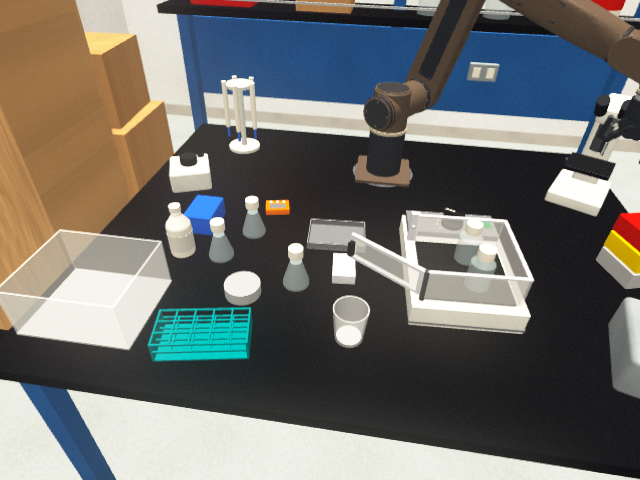

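View pics/side0.png

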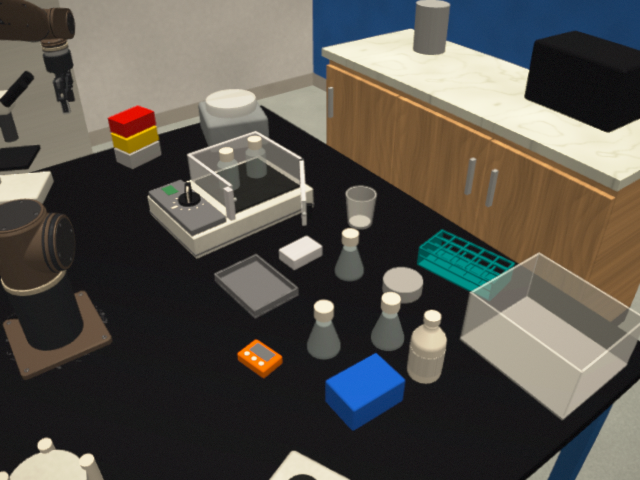

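The scene shows three flasks (caps at about (252,203), (218,225) and (295,251)), two bottles on the platform at (475,228) and (487,252), the tray at (337,235), and the door leaf from its hinge at (425,285) to its free edge at (352,247). The side view shows the same flasks at (323,308), (391,300) and (350,237). Next I'll triangulate the caps and enlarge the shaker and tray.

Run:
```python
from h import *
np.set_printoptions(precision=4,suppress=True)
s=cv2.imread('pics/scene0.png');d=cv2.imread('pics/side0.png')
ps=eyes.camera_params('scene');pd=eyes.camera_params('side')
def cap(im,c,r=14):
    x,y=c;roi=im[y-r:y+r,x-r:x+r].astype(int)
    m=((roi.min(2)>160)).astype(np.uint8)
    n,l,st,ce=cv2.connectedComponentsWithStats(m)
    k=l[r,r]; 
    return (ce[k]+[x-r,y-r], st[k]) if k else (np.array(c,float),None)
for nm,a,b in [('A',(252,203),(323,308)),('B',(218,225),(391,300)),('C',(295,251),(350,237)),('b1',(475,228),(226,154)),('b2',(487,252),(254,143))]:
    (u,su),(v,sv)=cap(s,a),cap(d,b); X,e=tri([(ps,u),(pd,v)]);print(nm,u,su,v,sv,X,np.array(e))
a=cv2.resize(s[190:340,300:540],None,fx=3.3,fy=3.3,interpolation=cv2.INTER_CUBIC)[:300*2,:800]
b=cv2.resize(d[120:320,140:380],None,fx=3,fy=3,interpolation=cv2.INTER_CUBIC)
cv2.imwrite('pics/sc.png',a);cv2.imwrite('pics/sd.png',b)
```

```text
A [251.4363 204.3873] [  7   7  13  19 204] [323.3147 306.2995] [  5   6  19  13 197] [ 0.4547 -0.3554  0.1025] [0.0037 0.0037]
B [217.0637 226.5936] [  6   6  14  21 251] [390.801  298.1518] [  5   6  19  13 191] [ 0.5762 -0.4139  0.1033] [0.0024 0.0024]
C [295.0612 253.2662] [  7   6  15  22 278] [349.9333 233.    ] [  6   6  16   9 120] [ 0.6475 -0.194   0.1049] [0.0043 0.0043]
b1 [474.3057 228.6057] [  0   1  28  27 700] [226. 154.] None [0.5538 0.2209 0.1638] [0.0016 0.0016]
b2 [486.5204 250.8808] [  0   0  28  28 663] [254. 143.] None [0.6445 0.2327 0.1665] [0.0012 0.0012]
```

View pics/sc.png

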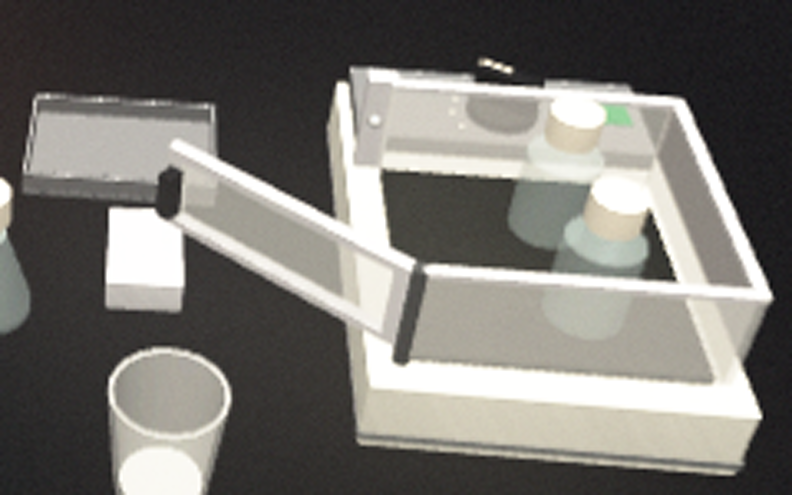

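View pics/sd.png

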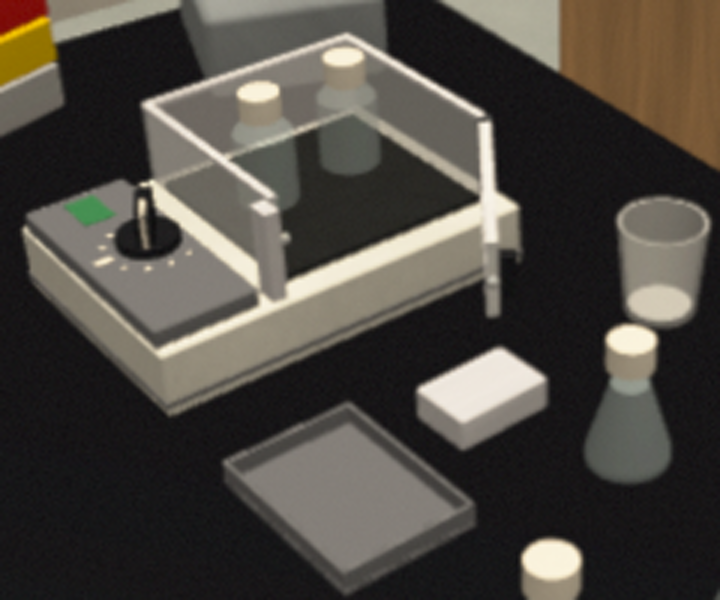

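Crops: wall-top corners are clear in both views: in scc at (685,98), (768,297) and (425,268), and in the side crop at (143,105), (345,37) and (487,118). The tray rim, the dial skirt (side crop (148,240)) and the long bar mark at (102,262) are also visible.

Run:
```python
from h import *
np.set_printoptions(precision=4,suppress=True)
ps=eyes.camera_params('scene');pd=eyes.camera_params('side')
S=lambda x,y:(x/3.3+300,y/3.3+190)
D=lambda x,y:(x/3+140,y/3+120)
P={}
for n,a,b in [('wall xmin ymax',(685,98),(143,105)),('xmax ymax',(768,297),(345,37)),('xmax ymin hinge',(422,266),(486,118)),
 ('post xmin ymin top',(365,75),(265,200)),('door free top',(172,143),(492,238)),
 ('tray xmin ymin',(35,95),(348,580)),('tray xmin ymax',(215,103),(225,465)),('tray xmax ymax',(217,192),(348,405)),('tray xmax ymin',(25,180),(473,515)),
 ('base top xmax ymin',(365,390),(518,207)), ('base xmax,ymax',(757,415),(0,0))]:
    if b!=(0,0):
        X,e=tri([(ps,S(*a)),(pd,D(*b))]);print(n,X,e[0])
for n,b,z in [('dial skirt',(148,240),.088),('barmark',(103,262),.08),('dot?',(175,262),.08),('dot2',(187,252),.08),('dot3',(148,268),.08),('dot4',(123,267),.08),('dot5',(102,247),.08),('dot6',(110,236),.08),('consolecorner',(160,335),.08)]:
    print(n,onz(pd,D(*b),z))
```

```text
wall xmin ymax [0.4813 0.313  0.1486] 0.001852263627032267
xmax ymax [0.7011 0.3247 0.1464] 5.870434070704962e-05
xmax ymin hinge [0.7142 0.1043 0.1491] 0.0013262100232854454
post xmin ymin top [0.4863 0.0774 0.1516] 0.006542340349633742
door free top [ 0.6055 -0.0663  0.1485] 0.0008547471536396676
tray xmin ymin [ 0.3783 -0.2052  0.0165] 0.0028322451305515116
tray xmin ymax [ 0.3656 -0.0413  0.0199] 0.0021560240110520775
tray xmax ymax [ 0.4858 -0.0293  0.0149] 0.0007690129359486961
tray xmax ymin [ 0.4948 -0.1937  0.0101] 0.0017291303176767408
base top xmax ymin [0.7366 0.084  0.057 ] 0.0025692644941550844
dial skirt [0.4204 0.1887 0.088 ]
barmark [0.3785 0.1918 0.08  ]
dot? [0.4285 0.1547 0.08  ]
dot2 [0.444  0.1631 0.08  ]
dot3 [0.4057 0.1599 0.08  ]
dot4 [0.3891 0.1742 0.08  ]
dot5 [0.3878 0.2147 0.08  ]
dot6 [0.401  0.2273 0.08  ]
consolecorner [0.3707 0.0633 0.08  ]
```

Platform centre is about (0.597, 0.211) with yaw near 93.2°. The door is at about 0.945 rad, the tray centre at (0.431, -0.117) with yaw near 4.5°, and all heights agree with the text. First move: raise the tool and align it (tool y = world y), heading toward the platform.

```bash
cat > go.py <<'E'
# prints row numbers (x,y,z shift, turn) from the present pose to world target x y z [theta of tool y, deg], tool down
import sys, numpy as np
from scipy.spatial.transform import Rotation as Ro
from plant import monitor
def need(t,th=90,frm=None):
    s=monitor.get_state(); p=np.array(s['eef_pos']); R=Ro.from_quat(s['tcp_rot'])
    a=np.radians(th); y=np.array([np.cos(a),np.sin(a),0]); z=np.array([0,0,-1.]); T=Ro.from_matrix(np.c_[np.cross(y,z),y,z])
    print('at',p.round(4),'rows:',(R.inv().apply(np.array(t)-p)/.4).round(4),((R.inv()*T).as_rotvec()/np.pi).round(4))
if __name__=='__main__': 
    v=[float(x) for x in sys.argv[1:]]; need(v[:3],*(v[3:4]))
E
python3 go.py 0.42 0.40 0.31 90
python3 -m handwheel '[[0,0,-0.15,0,0,0,1],[-0.3,-0.15,-0.15,0,0,-0.06,1],[-0.5,-0.35,-0.15,0,0,-0.129,1],[-0.5,-0.35,-0.15,0,0,-0.129,1],[-0.5,-0.35,-0.15,0,0,-0.129,1],[-0.5,-0.35,-0.15,0,0,-0.129,1]]'
python3 go.py 0.5538 0.2209 0.31 90
```

```text
at [0.2649 0.6203 0.2492] rows: [-0.5729 -0.3545 -0.1514] [-0.0006 -0.0002 -0.1285]
time: 0.9
eef_pos: [0.3959, 0.4103, 0.3101]
tcp_rot: [0.002, 1.0, -0.0, 0.0]
contact_force: [-0.5, -0.2, 0.4]
opening: 1.001
finger_force: 0.0
at [0.3959 0.4103 0.3101] rows: [-0.3968 -0.4718  0.0006] [-0.0003  0.     -0.0013]
```

```bash
python3 -m handwheel '[[-0.395,-0.472,-0.1,0,0,0,1],[-0.395,-0.472,-0.1,0,0,0,1],[-0.395,-0.472,-0.1,0,0,0,1],[-0.395,-0.472,-0.1,0,0,0,1],[-0.395,-0.472,-0.1,0,0,0,1],[-0.395,-0.472,-0.1,0,0,0,1],[-0.395,-0.472,-0.1,0,0,0,1]]'
python3 - <<'E'
from h import *
im,p=grab('wrist','w1')
for X in [(.5538,.2209,.178),(.6445,.2327,.178),(.597,.211,.07)]: print(proj(p,X))
E
```

```text
time: 1.78
eef_pos: [0.5513, 0.2263, 0.3498]
tcp_rot: [-0.002, 1.0, 0.0, -0.001]
contact_force: [-0.4, 0.2, -0.2]
opening: 0.998
finger_force: 0.0
[316.18268219 225.74250976]
[328.62532191 318.09420578]
[309.51275857 239.30817804]
```

View pics/w1.png

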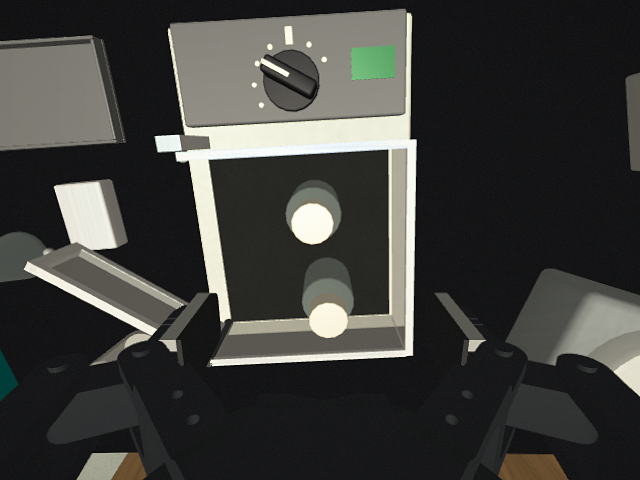

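The wrist view shows cap tops at (312,223) and (328,320), the platform corners, the dial at (291,80) with its pointer about 60° short of the long bar at (289,35) (so ≈0.524), and the door ajar.

Run:
```python
from h import *
np.set_printoptions(precision=4,suppress=True)
im=cv2.imread('pics/w1.png'); p=eyes.camera_params('wrist')
ps=eyes.camera_params('scene');pd=eyes.camera_params('side')
m=(im.min(2)>190).astype(np.uint8); n,l,st,ce=cv2.connectedComponentsWithStats(m)
for x,y in [(312,223),(328,320),(289,35)]:
    k=l[y,x]; print(ce[k],st[k],onz(p,ce[k],.178),onz(p,ce[k],.08))
for n,u,z in [('fl tl',(210,150),.07),('fl tr',(389,150),.07),('fl br',(390,313),.07),('fl bl',(231,322),.07),('walltop tr',(415,141),.15),('walltop br',(412,356),.15),('walltop bl',(208,366),.15),('skirt',(291,80),.09),('ptr tip',(263,60),.124),('bar far end',(312,95),.124),('tray tr corner',(99,38),.022),('tray br',(122,141),.022),('door free',(72,244),.148)]: print(n,onz(p,u,z))
```

```text
[311.805  223.2937] [ 292  204   41   40 1287] [0.5517 0.217  0.178 ] [0.5747 0.2142 0.08  ]
[327.996 320.   ] [ 310  303   38   35 1004] [0.6467 0.2321 0.178 ] [0.7011 0.2342 0.08  ]
[288.1951  34.5935] [285  26   8  18 123] [0.4039 0.1997 0.178 ] [0.3781 0.1911 0.08  ]
fl tl [0.4921 0.0986 0.07  ]
fl tr [0.4912 0.302  0.07  ]
fl br [0.6962 0.3149 0.07  ]
fl bl [0.7099 0.1077 0.07  ]
walltop tr [0.4815 0.31   0.15  ]
walltop br [0.705  0.3238 0.15  ]
walltop bl [0.7181 0.1026 0.15  ]
skirt [0.4218 0.1938 0.09  ]
ptr tip [0.4105 0.1713 0.124 ]
bar far end [0.44   0.2162 0.124 ]
tray tr corner [ 0.3683 -0.0339  0.022 ]
tray br [ 0.483  -0.0258  0.022 ]
door free [ 0.5805 -0.0194  0.148 ]
```

```bash
python3 -m handwheel '[[-0.003,-0.0195,0.15,0,0,0,1],[-0.003,-0.0195,0.3,0,0,0,1],[-0.003,-0.0195,0.4,0,0,0,1],[-0.003,-0.0195,0.445,0,0,0,1],[-0.003,-0.0195,0.445,0,0,0,1],[-0.003,-0.0195,0.445,0,0,0,-1],[-0.003,-0.0195,0.445,0,0,0,-1],[-0.003,-0.0195,0.445,0,0,0,-1],[-0.003,-0.0195,0.445,0,0,0,-1],[-0.003,-0.0195,0.445,0,0,0,-1],[-0.003,-0.0195,0.445,0,0,0,-1]]' 40
python3 -m handwheel '[[0,0,-0.06,0,0,0,-1],[0,0,-0.15,0,0,0,-1],[0,0,-0.25,0,0,0,-1],[0,0,-0.35,0,0,0,-1],[0,0,-0.35,0,0,0,-1]]'
python3 go.py 0.445 -0.157 0.20 90
```

```text
time: 3.2
eef_pos: [0.5547, 0.2174, 0.1743]
tcp_rot: [-0.001, 1.0, 0.0, 0.002]
contact_force: [-0.8, 0.8, 5.6]
opening: 0.429
finger_force: 40.6
time: 3.82
eef_pos: [0.5549, 0.2172, 0.3162]
tcp_rot: [-0.001, 1.0, 0.001, 0.004]
contact_force: [0.2, -0.6, -1.0]
opening: 0.429
finger_force: 40.4
at [0.5549 0.2172 0.3162] rows: [ 0.2782 -0.9355  0.2874] [0.0004 0.0022 0.0004]
```

```bash
python3 -m handwheel '[[0.06,-0.15,0,0,0,0,-1],[0.12,-0.35,0,0,0,0,-1],[0.2,-0.6,0,0,0,0,-1],[0.277,-0.935,0,0,0,0,-1],[0.277,-0.935,0,0,0,0,-1],[0.277,-0.935,0,0,0,0,-1],[0.277,-0.935,0,0,0,0,-1],[0.277,-0.935,0,0,0,0,-1],[0.277,-0.935,0,0,0,0,-1],[0.277,-0.935,0,0,0,0,-1]]'
python3 go.py 0.445 -0.157 0.112 90
python3 - <<'E'
from h import *
im,p=grab('wrist','w2');X=[(.431+.06*a*.997-.0825*b*.078,-.1174+.0825*b*.997+.06*a*.078,.022) for a,b in [(-1,-1),(1,-1),(1,1),(-1,1)]]
for x in X: print(np.round(x,3),proj(p,x).round(1))
E
```

```text
time: 5.08
eef_pos: [0.4437, -0.1557, 0.3121]
tcp_rot: [-0.002, 1.0, 0.0, -0.0]
contact_force: [0.2, 0.9, -0.9]
opening: 0.431
finger_force: 40.8
at [ 0.4437 -0.1557  0.3121] rows: [-0.0034 -0.0035  0.5001] [ 0.0002 -0.0001  0.0013]
[ 0.378 -0.204  0.022] [280.4 144. ]
[ 0.497 -0.195  0.022] [290.7 242.9]
[ 0.484 -0.03   0.022] [422.6 233.4]
[ 0.365 -0.04   0.022] [423.2 132.8]
```

View pics/w2.png

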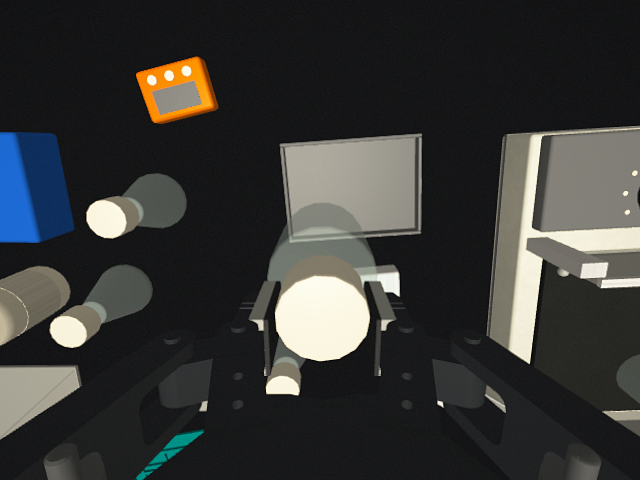

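The tray corners fall within about 1 px of the prediction (280,144; 290,243; 422,234; 422,134), and the bottle hangs straight. I'll lower it into the tray, release and rise.

```bash
python3 -m handwheel '[[-0.0035,-0.0035,0.15,0,0,0,-1],[-0.0035,-0.0035,0.3,0,0,0,-1],[-0.0035,-0.0035,0.42,0,0,0,-1],[-0.0035,-0.0035,0.47,0,0,0,-1],[-0.0035,-0.0035,0.495,0,0,0,-1],[-0.0035,-0.0035,0.505,0,0,0,-1],[-0.0035,-0.0035,0.508,0,0,0,-1],[-0.0035,-0.0035,0.508,0,0,0,-1]]'
python3 -m handwheel '[[0,0,0,0,0,0,-0.1],[0,0,0,0,0,0,0.3],[0,0,0,0,0,0,0.5],[0,0,0,0,0,0,0.5],[0,0,-0.1,0,0,0,0.5],[0,0,-0.25,0,0,0,0.5],[0,0,-0.4,0,0,0,1],[0,0,-0.5,0,0,0,1],[0,0,-0.5,0,0,0,1]]'
python3 go.py 0.6455 0.2323 0.32 90
python3 - <<'E'
from h import *
im,p=grab('wrist','w3');print(proj(p,(.445,-.157,.112)))
E
```

```text
time: 6.12
eef_pos: [0.4454, -0.1589, 0.1102]
tcp_rot: [-0.001, 1.0, -0.001, 0.001]
contact_force: [0.3, 0.0, -0.3]
opening: 0.43
finger_force: 40.8
time: 7.25
eef_pos: [0.4462, -0.1595, 0.3139]
tcp_rot: [-0.001, 1.0, -0.002, 0.004]
contact_force: [-0.9, 0.5, -0.7]
opening: 1.001
finger_force: 0.0
at [ 0.4462 -0.1595  0.3139] rows: [-0.4997  0.9786 -0.0162] [-0.0015  0.0024  0.0005]
[325.89674534 212.88154947]
```

```bash
python3 -m handwheel '[[-0.06,0.12,-0.016,0,0,0,1],[-0.5,0.979,-0.016,0,0,0,1],[-0.5,0.979,-0.016,0,0,0,1],[-0.5,0.979,-0.016,0,0,0,1],[-0.5,0.979,-0.016,0,0,0,1],[-0.5,0.979,-0.016,0,0,0,1],[-0.5,0.979,-0.016,0,0,0,1],[-0.5,0.979,-0.016,0,0,0,1],[-0.5,0.979,-0.016,0,0,0,1],[-0.5,0.979,-0.016,0,0,0,1]]'
python3 - <<'E'
from h import *
from go import need
im,p=grab('wrist','w4')
m=(im.min(2)>190).astype(np.uint8); n,l,st,ce=cv2.connectedComponentsWithStats(m)
u=proj(p,(.6455,.2323,.178)).round().astype(int);k=l[u[1],u[0]];print(u,k,ce[k],st[k],onz(p,ce[k],.178))
need([.6455,.2323,.1725]);need([.438,-.077,.30])
E
```

```text
time: 8.55
eef_pos: [0.6437, 0.232, 0.3147]
tcp_rot: [-0.0, 1.0, -0.0, -0.001]
contact_force: [-0.1, -0.2, 0.8]
opening: 0.999
finger_force: 0.0
[323 236] 46 [322.92888334 236.82782283] [ 300  215   47   45 1603] [0.64656304 0.23223878 0.178     ]
at [0.6438 0.2318 0.3153] rows: [-0.0046  0.0013  0.357 ] [-0.0001 -0.0002 -0.0001]
at [0.6438 0.2318 0.3153] rows: [ 0.5142 -0.7722  0.0389] [-0.0001 -0.0002 -0.0001]
```

View pics/w3.png

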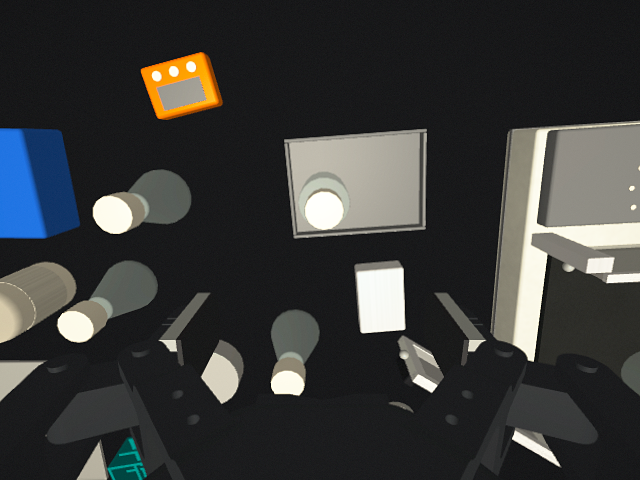

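The first bottle stands upright in the tray (cap at (324,210), predicted (326,213)). Cap 2 is confirmed at (0.6463, 0.2322), so I'll grip it and lift.

```bash
python3 -m handwheel '[[-0.006,0.001,0.15,0,0,0,1],[-0.006,0.001,0.27,0,0,0,1],[-0.006,0.001,0.34,0,0,0,1],[-0.006,0.001,0.357,0,0,0,1],[-0.006,0.001,0.357,0,0,0,1],[-0.006,0.001,0.357,0,0,0,-1],[-0.006,0.001,0.357,0,0,0,-1],[-0.006,0.001,0.357,0,0,0,-1],[-0.006,0.001,0.357,0,0,0,-1],[-0.006,0.001,0.357,0,0,0,-1],[-0.006,0.001,0.357,0,0,0,-1]]' 40
python3 -m handwheel '[[0,0,-0.06,0,0,0,-1],[0,0,-0.15,0,0,0,-1],[0,0,-0.25,0,0,0,-1],[0,0,-0.35,0,0,0,-1],[0,0,-0.35,0,0,0,-1]]'
python3 go.py 0.438 -0.077 0.312 90
```

```text
time: 9.98
eef_pos: [0.6473, 0.2338, 0.1742]
tcp_rot: [-0.001, 1.0, 0.0, 0.001]
contact_force: [-0.5, -1.7, 6.5]
opening: 0.43
finger_force: 40.4
time: 10.6
eef_pos: [0.6478, 0.2343, 0.3164]
tcp_rot: [-0.001, 1.0, 0.001, 0.003]
contact_force: [0.4, 0.4, -1.9]
opening: 0.428
finger_force: 40.4
at [0.6478 0.2343 0.3164] rows: [ 0.5258 -0.7773  0.0061] [0.0005 0.0022 0.0005]
```

```bash
python3 -m handwheel '[[0.1,-0.15,0,0,0,0,-1],[0.2,-0.35,0,0,0,0,-1],[0.35,-0.55,0,0,0,0,-1],[0.526,-0.777,0.006,0,0,0,-1],[0.526,-0.777,0.006,0,0,0,-1],[0.526,-0.777,0.006,0,0,0,-1],[0.526,-0.777,0.006,0,0,0,-1],[0.526,-0.777,0.006,0,0,0,-1],[0.526,-0.777,0.006,0,0,0,-1],[0.526,-0.777,0.006,0,0,0,-1]]'
python3 go.py 0.438 -0.077 0.109 90
```

```text
time: 11.85
eef_pos: [0.4371, -0.0763, 0.3099]
tcp_rot: [-0.002, 1.0, 0.0, -0.0]
contact_force: [0.3, -0.0, -2.4]
opening: 0.429
finger_force: 40.9
at [ 0.4371 -0.0763  0.3099] rows: [-0.0027 -0.002   0.5022] [ 0.0002 -0.0002  0.0012]
```

```bash
python3 -m handwheel '[[-0.0025,-0.002,0.15,0,0,0,-1],[-0.0025,-0.002,0.3,0,0,0,-1],[-0.0025,-0.002,0.42,0,0,0,-1],[-0.0025,-0.002,0.47,0,0,0,-1],[-0.0025,-0.002,0.495,0,0,0,-1],[-0.0025,-0.002,0.503,0,0,0,-1],[-0.0025,-0.002,0.504,0,0,0,-1],[-0.0025,-0.002,0.504,0,0,0,-1]]'
python3 -m handwheel '[[0,0,0,0,0,0,-0.1],[0,0,0,0,0,0,0.3],[0,0,0,0,0,0,0.5],[0,0,0,0,0,0,0.5],[0,0,-0.1,0,0,0,0.5],[0,0,-0.25,0,0,0,0.5],[0,0,-0.4,0,0,0,1],[0,0,-0.5,0,0,0,1],[0,0,-0.5,0,0,0,1]]'
cat > caps.py <<'E'
from h import *
np.set_printoptions(precision=4,suppress=True)
def wcap(im,p,X,z):
    m=(im.min(2)>185).astype(np.uint8); n,l,st,ce=cv2.connectedComponentsWithStats(m)
    u=proj(p,X)
    ok=[(np.hypot(*(ce[k]-u)),k) for k in range(1,n) if 500<st[k][4]<3500]
    for dd,k in sorted(ok)[:1]: print('want',X,'px',u,'got',ce[k],st[k],onz(p,ce[k],z))
E
python3 - <<'E'
from caps import *
from go import need
im,p=grab('wrist','w5')
for n,X,z in [('b1',(.445,-.157,.112),.112),('b2',(.438,-.077,.112),.112),('A',(.4547,-.3554,.114),.114),('B',(.5762,-.4139,.114),.114),('C',(.6475,-.194,.114),.114)]: print(n);wcap(im,p,X,z)
need([.56,-.26,.33])
E
```

```text
time: 12.85
eef_pos: [0.4384, -0.0784, 0.1099]
tcp_rot: [-0.001, 1.0, -0.0, 0.001]
contact_force: [-0.1, 0.5, -1.0]
opening: 0.429
finger_force: 40.9
time: 13.98
eef_pos: [0.4392, -0.0788, 0.3133]
tcp_rot: [-0.001, 1.0, -0.002, 0.004]
contact_force: [1.3, 1.7, 0.3]
opening: 0.997
finger_force: 0.0
b1
want (0.445, -0.157, 0.112) px [242.3545 219.8176] got [240.0626 217.0562] [ 221  199   39   37 1103] [ 0.4423 -0.159   0.112 ]
b2
want (0.438, -0.077, 0.112) px [324.9522 212.9085] got [321.7696 212.8009] [ 303  194   39   38 1120] [ 0.4379 -0.0801  0.112 ]
A
want (0.4547, -0.3554, 0.114) px [ 36.0939 229.5288] got [ 27.3767 221.2992] [   8  203   40   37 1123] [ 0.4466 -0.3617  0.114 ]
B
want (0.5762, -0.4139, 0.114) px [  6.1818 340.427 ] got [ 27.3767 221.2992] [   8  203   40   37 1123] [ 0.4466 -0.3617  0.114 ]
C
want (0.6475, -0.194, 0.114) px [220.1594 395.8348] got [318.8171 304.6952] [ 294  273   50   65 2707] [ 0.5345 -0.083   0.114 ]
at [ 0.4382 -0.0784  0.3104] rows: [-0.304  -0.4546 -0.0474] [-0.0005  0.0011  0.0005]
```

Both bottles stand where they should in the tray. Next, flask C.

```bash
python3 -m handwheel '[[-0.52,-0.29,0,0,0,0,1],[-0.52,-0.29,0,0,0,0,1],[-0.52,-0.29,0,0,0,0,1],[-0.52,-0.29,0,0,0,0,1],[-0.52,-0.29,0,0,0,0,1],[-0.52,-0.29,0,0,0,0,1],[-0.52,-0.29,0,0,0,0,1]]'
python3 - <<'E'
from caps import *
from go import need
im,p=grab('wrist','w6')
wcap(im,p,(.6475,-.194,.114),.114);wcap(im,p,(.5762,-.4139,.114),.114)
need([.6475,-.194,.107])
E
```

```text
time: 14.9
eef_pos: [0.6449, -0.1931, 0.3087]
tcp_rot: [-0.001, 1.0, 0.0, -0.0]
contact_force: [0.1, 0.4, 0.0]
opening: 1.001
finger_force: 0.0
want (0.6475, -0.194, 0.114) px [321.3114 220.1008] got [315.5334 211.8985] [ 297  193   39   39 1153] [ 0.6396 -0.1995  0.114 ]
want (0.5762, -0.4139, 0.114) px [ 72.8545 140.8551] got [ 63.0864 129.9744] [  42  109   43   44 1446] [ 0.5671 -0.4205  0.114 ]
at [ 0.645  -0.1931  0.3093] rows: [-0.0061 -0.0021  0.5057] [-0.      0.0001  0.0006]
```

View pics/w6.png

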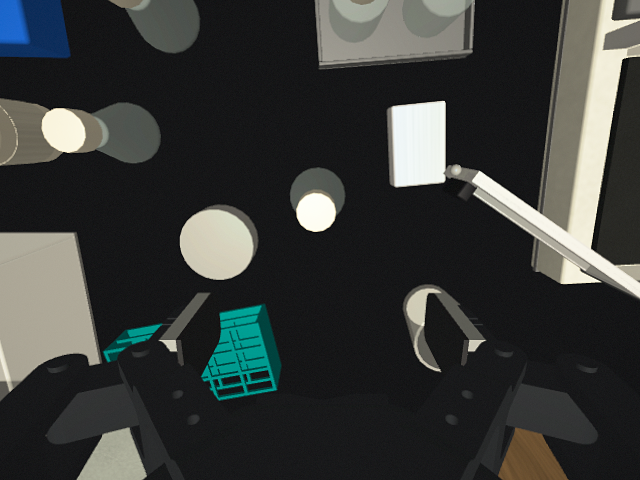

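The flask C cap is at (316,212) → (0.640, -0.199). The wrist view is sharper here than the first triangulation, so I'll use it. Beaker and dishes are clear of the fingers.

```bash
python3 -m handwheel '[[0.0125,-0.015,0.15,0,0,0,1],[0.0125,-0.015,0.3,0,0,0,1],[0.0125,-0.015,0.42,0,0,0,1],[0.0125,-0.015,0.48,0,0,0,1],[0.0125,-0.015,0.505,0,0,0,1],[0.0125,-0.015,0.505,0,0,0,1],[0.0125,-0.015,0.505,0,0,0,-1],[0.0125,-0.015,0.505,0,0,0,-1],[0.0125,-0.015,0.505,0,0,0,-1],[0.0125,-0.015,0.505,0,0,0,-1],[0.0125,-0.015,0.505,0,0,0,-1],[0.0125,-0.015,0.505,0,0,0,-1]]' 40
python3 -m handwheel '[[0,0,-0.06,0,0,0,-1],[0,0,-0.15,0,0,0,-1],[0,0,-0.3,0,0,0,-1],[0,0,-0.45,0,0,0,-1],[0,0,-0.5,0,0,0,-1],[0,0,-0.5,0,0,0,-1]]'
python3 go.py 0.64 0.2554 0.307 90
```

```text
time: 16.45
eef_pos: [0.6416, -0.2, 0.1082]
tcp_rot: [-0.001, 1.0, -0.0, 0.001]
contact_force: [-0.1, 1.4, 5.1]
opening: 0.429
finger_force: 40.2
time: 17.2
eef_pos: [0.6409, -0.2, 0.3071]
tcp_rot: [-0.001, 1.0, -0.0, 0.001]
contact_force: [-0.6, 0.6, -2.2]
opening: 0.429
finger_force: 40.6
at [ 0.6409 -0.2     0.3071] rows: [ 8.0000e-04  1.1386e+00 -7.0000e-04] [-0.0002  0.0004  0.0004]
```

```bash
python3 -m handwheel '[[0,0.12,0,0,0,0,-1],[0,0.27,0,0,0,0,-1],[0,0.42,0,0,0,0,-1],[0,0.57,0,0,0,0,-1],[0,0.72,0,0,0,0,-1],[0,0.87,0,0,0,0,-1],[0,1,0,0,0,0,-1],[0,1,0,0,0,0,-1]]'
python3 -m handwheel '[[0.001,0.06,0,0,0,0,-1],[0.001,0.133,0,0,0,0,-1],[0.001,0.133,0,0,0,0,-1],[0.001,0.133,0,0,0,0,-1]]'
python3 go.py 0.64 0.2554 0.178 90
```

```text
time: 18.2
eef_pos: [0.638, 0.2037, 0.3012]
tcp_rot: [-0.003, 1.0, -0.0, -0.004]
contact_force: [-0.1, -1.6, -2.0]
opening: 0.43
finger_force: 40.9
time: 18.7
eef_pos: [0.6396, 0.2525, 0.3053]
tcp_rot: [-0.0, 1.0, -0.001, -0.001]
contact_force: [-0.3, -0.6, -1.8]
opening: 0.428
finger_force: 41.0
at [0.6396 0.2525 0.3053] rows: [-0.0016  0.0075  0.3183] [-0.0003 -0.0006  0.0002]
```

```bash
python3 -m handwheel '[[-0.001,0.006,0.12,0,0,0,-1],[-0.001,0.006,0.22,0,0,0,-1],[-0.001,0.006,0.28,0,0,0,-1],[-0.001,0.006,0.305,0,0,0,-1],[-0.001,0.006,0.316,0,0,0,-1],[-0.001,0.006,0.32,0,0,0,-1],[-0.001,0.006,0.32,0,0,0,-1]]'
python3 -m handwheel '[[0,0,0,0,0,0,-0.1],[0,0,0,0,0,0,0.3],[0,0,0,0,0,0,0.5],[0,0,0,0,0,0,0.5],[0,0,-0.08,0,0,0,0.5],[0,0,-0.2,0,0,0,0.5],[0,0,-0.33,0,0,0,1],[0,0,-0.33,0,0,0,1]]'
python3 - <<'E'
from caps import *
from go import need
im,p=grab('wrist','w7');wcap(im,p,(.64,.2554,.184),.184)
need([.575,-.2,.31]); need([.565,-.42,.31])
E
```

```text
time: 19.58
eef_pos: [0.6407, 0.2559, 0.1801]
tcp_rot: [-0.001, 1.0, 0.0, 0.001]
contact_force: [-0.3, -0.2, -2.1]
opening: 0.431
finger_force: 41.0
time: 20.58
eef_pos: [0.6423, 0.2564, 0.3185]
tcp_rot: [-0.001, 1.0, 0.001, 0.006]
contact_force: [0.7, -0.3, 0.5]
opening: 0.997
finger_force: 0.0
want (0.64, 0.2554, 0.184) px [320.7401 228.7624] got [321.8715 227.3138] [ 299  205   47   46 1673] [0.6388 0.2563 0.184 ]
at [0.6412 0.256  0.3147] rows: [ 0.1673 -1.1399  0.0088] [0.0005 0.0021 0.0005]
at [0.6412 0.256  0.3147] rows: [ 0.1932 -1.6898  0.0078] [0.0005 0.0021 0.0005]
```

View pics/w7.png

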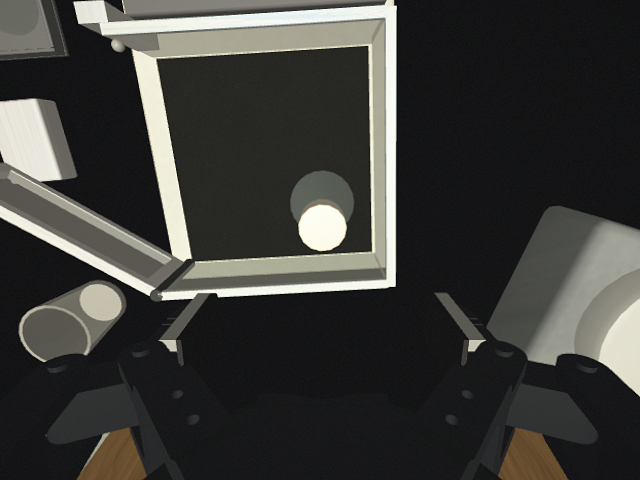

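Flask C stands in place, with its cap at (322,227) as predicted. On to flask B, travelling in two hops, then look.

```bash
python3 -m handwheel '[[0.02,-0.15,0,0,0,0,1],[0.1,-1,0.008,0,0,0,1],[0.1,-1,0.008,0,0,0,1],[0.1,-1,0.008,0,0,0,1],[0.1,-1,0.008,0,0,0,1],[0.1,-1,0.008,0,0,0,1],[0.1,-1,0.008,0,0,0,1],[0.1,-1,0.008,0,0,0,1]]'
python3 -m handwheel '[[0.08,-0.68,0,0,0,0,1],[0.08,-0.68,0,0,0,0,1],[0.08,-0.68,0,0,0,0,1],[0.08,-0.68,0,0,0,0,1],[0.08,-0.68,0,0,0,0,1],[0.08,-0.68,0,0,0,0,1],[0.08,-0.68,0,0,0,0,1]]'
python3 - <<'E'
from caps import *
from go import need
im,p=grab('wrist','w8');wcap(im,p,(.567,-.4205,.114),.114);wcap(im,p,(.4466,-.3617,.114),.114)
pd=eyes.camera_params('side'); print('spray base',onz(pd,(425,366),0),'side mid',onz(pd,(428,345),.05))
need([.567,-.4205,.1075])
E
```

```text
time: 21.62
eef_pos: [0.5996, -0.1463, 0.3052]
tcp_rot: [0.001, 1.0, 0.001, -0.002]
contact_force: [-0.3, -0.0, -0.3]
opening: 1.003
finger_force: 0.0
time: 22.5
eef_pos: [0.5699, -0.4142, 0.3071]
tcp_rot: [-0.002, 1.0, 0.001, -0.0]
contact_force: [-0.1, 0.3, 0.1]
opening: 1.003
finger_force: 0.0
want (0.567, -0.4205, 0.114) px [315.3216 214.7226] got [337.0888 251.7274] [ 318  234   39   37 1104] [ 0.6035 -0.3995  0.114 ]
want (0.4466, -0.3617, 0.114) px [384.7761  74.6768] got [384.3041  74.9748] [ 362   51   45   49 1664] [ 0.4468 -0.3621  0.114 ]
spray base [ 0.5795 -0.5205  0.    ] side mid [ 0.5862 -0.5141  0.05  ]
at [ 0.57   -0.414   0.3074] rows: [ 0.0075 -0.0167  0.4998] [ 0.0003 -0.      0.0013]
```

View pics/w8.png

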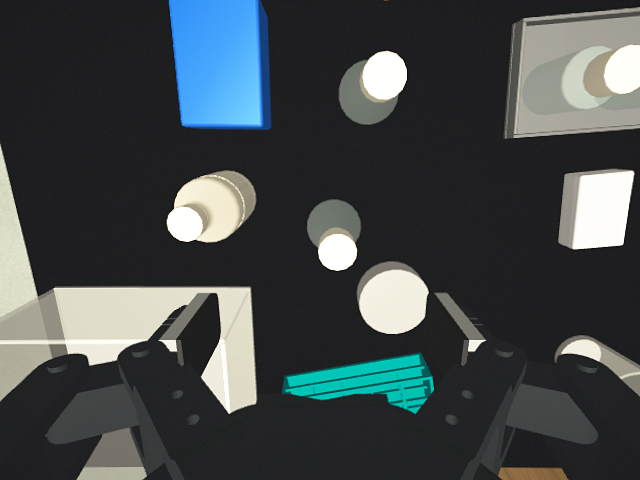

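Flask B has been nudged to cap (337,252) → (0.6035, -0.3995) and is still upright; A is unchanged. I'll grip B there.

```bash
python3 -m handwheel '[[-0.084,0.036,0.12,0,0,0,1],[-0.084,0.036,0.27,0,0,0,1],[-0.084,0.036,0.4,0,0,0,1],[-0.084,0.036,0.47,0,0,0,1],[-0.084,0.036,0.498,0,0,0,1],[-0.084,0.036,0.498,0,0,0,1],[-0.084,0.036,0.498,0,0,0,-1],[-0.084,0.036,0.498,0,0,0,-1],[-0.084,0.036,0.498,0,0,0,-1],[-0.084,0.036,0.498,0,0,0,-1],[-0.084,0.036,0.498,0,0,0,-1],[-0.084,0.036,0.498,0,0,0,-1]]' 40
python3 -m handwheel '[[0,0,-0.06,0,0,0,-1],[0,0,-0.15,0,0,0,-1],[0,0,-0.3,0,0,0,-1],[0,0,-0.45,0,0,0,-1],[0,0,-0.5,0,0,0,-1],[0,0,-0.5,0,0,0,-1]]'
python3 go.py 0.5506 0.2504 0.307 90
```

```text
time: 24.05
eef_pos: [0.6034, -0.4021, 0.1101]
tcp_rot: [-0.001, 1.0, -0.0, 0.001]
contact_force: [-0.1, 3.4, 6.5]
opening: 0.431
finger_force: 39.8
time: 24.8
eef_pos: [0.6029, -0.4023, 0.3103]
tcp_rot: [-0.001, 1.0, -0.001, 0.001]
contact_force: [0.3, 1.1, -2.4]
opening: 0.427
finger_force: 40.4
at [ 0.6029 -0.4023  0.3103] rows: [0.1286 1.632  0.0038] [-0.0008  0.0008  0.0004]
```

```bash
python3 -m handwheel '[[0.01,0.12,0,0,0,0,-1],[0.02,0.27,0,0,0,0,-1],[0.03,0.42,0,0,0,0,-1],[0.04,0.57,0,0,0,0,-1],[0.05,0.72,0,0,0,0,-1],[0.06,0.87,0,0,0,0,-1],[0.07,1,0,0,0,0,-1]]'
python3 -m handwheel '[[0.03,0.15,0,0,0,0,-1],[0.05,0.3,0,0,0,0,-1],[0.06,0.45,0,0,0,0,-1],[0.06,0.6,0,0,0,0,-1],[0.06,0.632,0,0,0,0,-1],[0.06,0.632,0,0,0,0,-1],[0.06,0.632,0,0,0,0,-1]]'
python3 go.py 0.5506 0.2504 0.18 90
```

```text
time: 25.68
eef_pos: [0.5721, 0.0003, 0.3039]
tcp_rot: [-0.001, 1.0, 0.001, -0.003]
contact_force: [1.6, 0.2, -1.8]
opening: 0.433
finger_force: 40.6
time: 26.55
eef_pos: [0.5496, 0.2493, 0.3068]
tcp_rot: [0.0, 1.0, -0.001, -0.001]
contact_force: [0.3, -0.7, -1.1]
opening: 0.428
finger_force: 40.9
at [0.5496 0.2493 0.3068] rows: [-0.0032  0.0032  0.3171] [-0.0004 -0.0007 -0.    ]
```

```bash
python3 -m handwheel '[[-0.002,0.002,0.12,0,0,0,-1],[-0.002,0.002,0.22,0,0,0,-1],[-0.002,0.002,0.28,0,0,0,-1],[-0.002,0.002,0.305,0,0,0,-1],[-0.002,0.002,0.314,0,0,0,-1],[-0.002,0.002,0.318,0,0,0,-1],[-0.002,0.002,0.318,0,0,0,-1]]'
python3 -m handwheel '[[0,0,0,0,0,0,-0.1],[0,0,0,0,0,0,0.3],[0,0,0,0,0,0,0.5],[0,0,0,0,0,0,0.5],[0,0,-0.08,0,0,0,0.5],[0,0,-0.2,0,0,0,0.5],[0,0,-0.33,0,0,0,1],[0,0,-0.33,0,0,0,1]]'
python3 - <<'E'
from caps import *
from go import need
im,p=grab('wrist','w9');wcap(im,p,(.5506,.2504,.184),.184);wcap(im,p,(.639,.2563,.184),.184)
need([.4468,-.3621,.31])
E
```

```text
time: 27.42
eef_pos: [0.5512, 0.2517, 0.1824]
tcp_rot: [-0.001, 1.0, 0.0, 0.001]
contact_force: [0.5, -1.5, -1.5]
opening: 0.432
finger_force: 40.8
time: 28.42
eef_pos: [0.5528, 0.2523, 0.32]
tcp_rot: [-0.001, 1.0, 0.002, 0.006]
contact_force: [0.1, -0.7, -0.3]
opening: 1.002
finger_force: 0.0
want (0.5506, 0.2504, 0.184) px [319.5132 228.6336] got [322.9836 229.6257] [ 300  208   47   45 1643] [0.5514 0.2531 0.184 ]
want (0.639, 0.2563, 0.184) px [326.5115 329.0509] got [326.4475 328.9364] [ 306  310   42   39 1258] [0.6389 0.2562 0.184 ]
at [0.5515 0.2519 0.3164] rows: [ 0.2643 -1.5347  0.0121] [0.0005 0.0018 0.0005]
```

Two flasks are in. Next is flask A.

```bash
python3 -m handwheel '[[0.02,-0.15,0,0,0,0,1],[0.1,-1,0.01,0,0,0,1],[0.15,-1,0.01,0,0,0,1],[0.15,-1,0.01,0,0,0,1],[0.15,-1,0.01,0,0,0,1],[0.15,-1,0.01,0,0,0,1],[0.15,-1,0.01,0,0,0,1],[0.15,-1,0.01,0,0,0,1]]'
python3 -m handwheel '[[0.114,-0.535,0,0,0,0,1],[0.114,-0.535,0,0,0,0,1],[0.114,-0.535,0,0,0,0,1],[0.114,-0.535,0,0,0,0,1],[0.114,-0.535,0,0,0,0,1],[0.114,-0.535,0,0,0,0,1]]'
python3 - <<'E'
from caps import *
from go import need
im,p=grab('wrist','w10');wcap(im,p,(.4468,-.3621,.114),.114)
need([.4468,-.3621,.1075])
E
```

```text
time: 29.48
eef_pos: [0.49, -0.15, 0.3069]
tcp_rot: [0.001, 1.0, 0.001, -0.002]
contact_force: [0.3, 0.8, -0.6]
opening: 0.996
finger_force: 0.0
time: 30.22
eef_pos: [0.4463, -0.3609, 0.3081]
tcp_rot: [-0.001, 1.0, 0.001, -0.0]
contact_force: [0.4, 0.8, 0.1]
opening: 1.0
finger_force: 0.0
want (0.4468, -0.3621, 0.114) px [320.6239 218.1255] got [320.8363 217.9916] [ 301  199   40   39 1197] [ 0.4467 -0.3619  0.114 ]
at [ 0.4464 -0.3607  0.3085] rows: [-0.0013 -0.0042  0.5024] [ 0.0005 -0.0002  0.0011]
```

```bash
python3 -m handwheel '[[-0.001,-0.003,0.12,0,0,0,1],[-0.001,-0.003,0.27,0,0,0,1],[-0.001,-0.003,0.4,0,0,0,1],[-0.001,-0.003,0.47,0,0,0,1],[-0.001,-0.003,0.503,0,0,0,1],[-0.001,-0.003,0.503,0,0,0,1],[-0.001,-0.003,0.503,0,0,0,-1],[-0.001,-0.003,0.503,0,0,0,-1],[-0.001,-0.003,0.503,0,0,0,-1],[-0.001,-0.003,0.503,0,0,0,-1],[-0.001,-0.003,0.503,0,0,0,-1],[-0.001,-0.003,0.503,0,0,0,-1]]' 40
python3 -m handwheel '[[0,0,-0.06,0,0,0,-1],[0,0,-0.15,0,0,0,-1],[0,0,-0.3,0,0,0,-1],[0,0,-0.45,0,0,0,-1],[0,0,-0.5,0,0,0,-1],[0,0,-0.5,0,0,0,-1]]'
python3 go.py 0.6005 0.163 0.307 90
```

```text
time: 31.78
eef_pos: [0.4469, -0.3641, 0.1094]
tcp_rot: [-0.001, 1.0, -0.0, 0.001]
contact_force: [-1.3, 1.4, 5.6]
opening: 0.429
finger_force: 39.8
time: 32.52
eef_pos: [0.4463, -0.364, 0.3084]
tcp_rot: [-0.001, 1.0, -0.001, 0.001]
contact_force: [-0.2, 0.1, -2.8]
opening: 0.429
finger_force: 40.5
at [ 0.4463 -0.364   0.3084] rows: [-0.3872  1.3171  0.0019] [-0.0005  0.0003  0.0004]
```

```bash
python3 -m handwheel '[[-0.03,0.12,0,0,0,0,-1],[-0.08,0.27,0,0,0,0,-1],[-0.12,0.42,0,0,0,0,-1],[-0.17,0.57,0,0,0,0,-1],[-0.21,0.72,0,0,0,0,-1],[-0.26,0.87,0,0,0,0,-1],[-0.3,1,0,0,0,0,-1]]'
python3 -m handwheel '[[-0.045,0.15,0,0,0,0,-1],[-0.087,0.3,0,0,0,0,-1],[-0.087,0.317,0,0,0,0,-1],[-0.087,0.317,0,0,0,0,-1],[-0.087,0.317,0,0,0,0,-1]]'
python3 go.py 0.6005 0.163 0.1795 90
```

```text
time: 33.4
eef_pos: [0.5645, 0.0387, 0.3032]
tcp_rot: [-0.001, 1.0, 0.0, -0.003]
contact_force: [1.2, 0.3, -2.3]
opening: 0.431
finger_force: 40.7
time: 34.02
eef_pos: [0.5997, 0.1619, 0.3062]
tcp_rot: [0.0, 1.0, -0.0, -0.001]
contact_force: [-0.2, 0.0, -1.8]
opening: 0.432
finger_force: 41.0
at [0.5997 0.1619 0.3062] rows: [-0.0029  0.003   0.3166] [-0.0003 -0.0009 -0.    ]
```

```bash
python3 -m handwheel '[[-0.002,0.002,0.12,0,0,0,-1],[-0.002,0.002,0.22,0,0,0,-1],[-0.002,0.002,0.28,0,0,0,-1],[-0.002,0.002,0.305,0,0,0,-1],[-0.002,0.002,0.314,0,0,0,-1],[-0.002,0.002,0.318,0,0,0,-1],[-0.002,0.002,0.318,0,0,0,-1]]'
python3 -m handwheel '[[0,0,0,0,0,0,-0.1],[0,0,0,0,0,0,0.3],[0,0,0,0,0,0,0.5],[0,0,0,0,0,0,0.5],[0,0,-0.08,0,0,0,0.5],[0,0,-0.2,0,0,0,0.5],[0,0,-0.4,0,0,0,1],[0,0,-0.45,0,0,0,1],[0,0,-0.45,0,0,0,1]]'
python3 - <<'E'
from caps import *
im,p=grab('wrist','w11')
for X in [(.5514,.2531,.184),(.6389,.2562,.184),(.601,.163,.184)]: wcap(im,p,X,.184)
E
```

```text
time: 34.9
eef_pos: [0.6017, 0.1641, 0.182]
tcp_rot: [-0.001, 1.0, 0.0, 0.001]
contact_force: [-0.4, 0.2, -2.4]
opening: 0.43
finger_force: 41.0
time: 36.02
eef_pos: [0.6025, 0.1643, 0.3662]
tcp_rot: [-0.001, 1.0, 0.0, 0.005]
contact_force: [0.6, -0.6, -0.6]
opening: 0.998
finger_force: 0.0
want (0.5514, 0.2531, 0.184) px [424.6346 161.0126] got [424.5291 200.4314] [ 401   96   46  179 2805] [0.5859 0.256  0.184 ]
want (0.6389, 0.2562, 0.184) px [419.9622 256.3198] got [424.5291 200.4314] [ 401   96   46  179 2805] [0.5859 0.256  0.184 ]
want (0.601, 0.163, 0.184) px [320.7766 216.821 ] got [323.401  217.4794] [ 304  198   40   40 1212] [0.6016 0.1654 0.184 ]
```

View pics/w11.png

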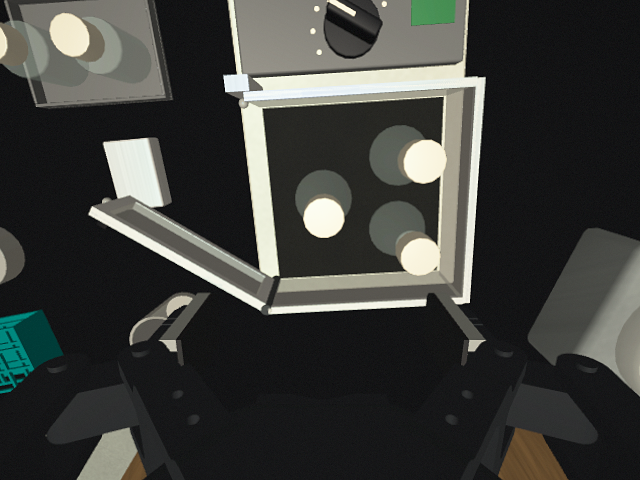

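All three flasks are upright on the platform (caps at (424,161), (420,256) and (323,217)). The door leaf's outer top edge runs from (92,212) to (260,309). I'll compute the push path.

```bash
cat > door.py <<'E'
from caps import *
from go import need
im=cv2.imread('pics/w11.png');p=eyes.camera_params('wrist')
a=onz(p,(92,212),.148);b=onz(p,(260,309),.148); u=(a-b)/np.linalg.norm(a-b)
c=onz(p,(267,308),.148)
print(a,b,np.linalg.norm(a-b),'dir deg',np.degrees(np.arctan2(u[1],u[0]))%360,'post',c)
E
python3 - <<'E'
from door import *
yw=np.radians(93.2);ex=np.array([np.cos(yw),np.sin(yw)]);ey=np.array([-ex[1],ex[0]])
H=a[:2]-.204*u[:2]+.004*np.array([-u[1],u[0]])*(1 if True else 0)
print('hinge est',H,'in shaker',[(H-[.598,.208])@ex,(H-[.598,.208])@ey])
E
```

```text
[ 0.6017 -0.065   0.148 ] [0.7087 0.0967 0.148 ] 0.19388892270881697 dir deg 236.5159055658906 post [0.7075 0.1043 0.148 ]
hinge est [0.7176 0.1029] in shaker [np.float64(-0.1116138659387395), np.float64(-0.11355009825476496)]
```

```bash
python3 - <<'E'
from caps import *
from go import need
ps=eyes.camera_params('scene');print('beaker',onz(ps,(349,338),0))
need([.685,-.065,.33])
H=np.array([.711,.107]);s=np.array([.685,-.065])
for f in [.945,.8,.65,.5,.35,.25,.15,.1,.05,0,-.03,-.06]:
    a=np.radians(183.2)+f;u=np.array([np.cos(a),np.sin(a)]);o=np.array([-u[1],u[0]])
    n=.011*abs(o[0])+.0145*abs(o[1])+.004
    c=H+.155*u+n*o; d=(c-s)/.4; print(f,c,'row',[-d[0].round(4),d[1].round(4)])
E
python3 -m handwheel '[[-0.05,-0.15,0,0,0,0,-1],[-0.205,-0.57,0.07,0,0,0,-1],[-0.205,-0.57,0.07,0,0,0,-1],[-0.205,-0.57,0.07,0,0,0,-1],[-0.205,-0.57,0.07,0,0,0,-1],[-0.205,-0.57,0.07,0,0,0,-1],[-0.205,-0.57,0.07,0,0,0,-1]]'
python3 go.py .685 -.065 .13 90
```

```text
beaker [ 0.7985 -0.0468  0.    ]
at [0.6016 0.1641 0.3627] rows: [-0.2074 -0.5732  0.0823] [0.0001 0.0012 0.0005]
0.945 [ 0.6451 -0.0349] row [np.float64(0.0997), np.float64(0.0753)]
0.8 [ 0.6259 -0.0243] row [np.float64(0.1479), np.float64(0.1016)]
0.65 [ 0.6074 -0.0104] row [np.float64(0.194), np.float64(0.1365)]
0.5 [0.591  0.0064] row [np.float64(0.235), np.float64(0.1786)]
0.35 [0.5771 0.0259] row [np.float64(0.2696), np.float64(0.2273)]
0.25 [0.5696 0.0402] row [np.float64(0.2886), np.float64(0.2629)]
0.15 [0.5635 0.0553] row [np.float64(0.3039), np.float64(0.3008)]
0.1 [0.561  0.0632] row [np.float64(0.31), np.float64(0.3204)]
0.05 [0.5589 0.0712] row [np.float64(0.3152), np.float64(0.3404)]
0 [0.5573 0.0793] row [np.float64(0.3192), np.float64(0.3607)]
-0.03 [0.5565 0.0842] row [np.float64(0.3212), np.float64(0.3731)]
-0.06 [0.5559 0.0891] row [np.float64(0.3227), np.float64(0.3852)]
time: 36.95
eef_pos: [0.683, -0.0623, 0.3325]
tcp_rot: [-0.002, 1.0, 0.0, -0.0]
contact_force: [-0.3, 0.9, -0.5]
opening: -0.004
finger_force: 0.0
at [ 0.683  -0.0623  0.3325] rows: [-0.0051 -0.0071  0.5062] [ 0.0001 -0.0002  0.001 ]
```

```bash
python3 -m handwheel '[[-0.005,-0.007,0.15,0,0,0,-1],[-0.005,-0.007,0.3,0,0,0,-1],[-0.005,-0.007,0.45,0,0,0,-1],[-0.005,-0.007,0.506,0,0,0,-1],[-0.005,-0.007,0.506,0,0,0,-1],[-0.005,-0.007,0.506,0,0,0,-1]]'
python3 -m handwheel '[[0.05,0.04,0,0,0,0,-1],[0.1,0.075,0,0,0,0,-1],[0.125,0.088,0,0,0,0,-1],[0.148,0.102,0,0,0,0,-1],[0.171,0.119,0,0,0,0,-1],[0.194,0.137,0,0,0,0,-1],[0.215,0.158,0,0,0,0,-1],[0.235,0.179,0,0,0,0,-1],[0.252,0.203,0,0,0,0,-1],[0.27,0.227,0,0,0,0,-1],[0.289,0.263,0,0,0,0,-1],[0.289,0.263,0,0,0,0,-1]]'
python3 go.py .5635 .0553 .13 90; python3 go.py .5573 .0793 .13 90
```

```text
time: 37.7
eef_pos: [0.6875, -0.0667, 0.1342]
tcp_rot: [-0.001, 1.0, -0.001, 0.003]
contact_force: [-0.3, -0.8, 0.0]
opening: 0.001
finger_force: 0.0
time: 39.2
eef_pos: [0.5688, 0.0397, 0.1301]
tcp_rot: [-0.002, 1.0, 0.0, -0.001]
contact_force: [0.8, -0.3, 0.5]
opening: -0.004
finger_force: 0.0
at [0.5688 0.0397 0.1301] rows: [0.013  0.039  0.0003] [ 0.0001 -0.0003  0.001 ]
at [0.5688 0.0397 0.1301] rows: [0.0283 0.099  0.0003] [ 0.0001 -0.0003  0.001 ]
```

```bash
python3 -m handwheel '[[0.013,0.039,0,0,0,0,-1],[0.02,0.059,0,0,0,0,-1],[0.025,0.079,0,0,0,0,-1],[0.029,0.09,0,0,0,0,-1],[0.029,0.099,0,0,0,0,-1],[0.029,0.103,0,0,0,0,-1],[0.029,0.103,0,0,0,0,-1]]'
python3 - <<'E'
from caps import *
im,p=grab('wrist');s,_=grab('scene');d,_=grab('side')
a=cv2.resize(s[190:340,380:540],None,fx=2.5,fy=2.5,interpolation=cv2.INTER_CUBIC)
b=cv2.resize(d[120:270,140:300],None,fx=2.5,fy=2.5,interpolation=cv2.INTER_CUBIC)
cv2.imwrite('pics/door.png',np.hstack([a,b])[:,:,::-1])
E
```

```text
time: 40.08
eef_pos: [0.5576, 0.0762, 0.1304]
tcp_rot: [-0.002, 1.0, -0.004, -0.001]
contact_force: [-2.2, -13.4, 2.0]
opening: -0.003
finger_force: 6.2
```

View pics/door.png

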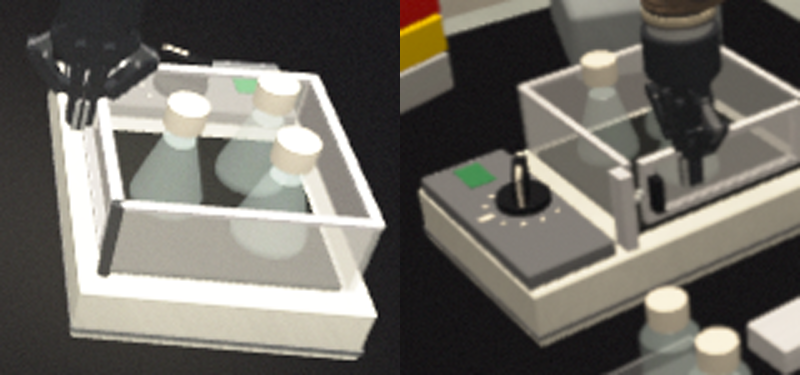

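The door leaf is nearly in line with the posts, with 13 N of resistance: either on the catch or on its stop. I'll push a little further.

```bash
python3 -m handwheel '[[0,0.012,0,0,0,0,-1],[0,0.018,0,0,0,0,-1],[0,0.018,0,0,0,0,-1]]'
python3 -m handwheel '[[0,0.008,0,0,0,0,-1],[0,0.008,0,0,0,0,-1]]'
```

```text
time: 40.6
eef_pos: [0.5576, 0.0766, 0.1305]
tcp_rot: [-0.003, 1.0, -0.011, -0.002]
contact_force: [-4.0, -34.9, 2.5]
opening: -0.003
finger_force: 17.2
time: 40.85
eef_pos: [0.5576, 0.0767, 0.1306]
tcp_rot: [-0.004, 1.0, -0.014, -0.003]
contact_force: [-4.5, -43.9, 3.5]
opening: -0.001
finger_force: 22.0
```

Hard stop with no further motion, so the door is shut. I'll back off, rise, and look at the door and dial.

```bash
python3 -m handwheel '[[0,-0.05,0,0,0,0,-1],[0,-0.15,0,0,0,0,-1],[0,-0.2,-0.1,0,0,0,-1],[0,-0.2,-0.25,0,0,0,-1],[0,-0.2,-0.4,0,0,0,-1],[0.1,0.05,-0.55,0,0,0,0],[0.18,0.15,-0.6,0,0,0,0],[0.18,0.15,-0.6,0,0,0,0],[0.18,0.15,-0.6,0,0,0,0]]'
python3 - <<'E'
from caps import *
im,p=grab('wrist','w12')
E
```

```text
time: 41.98
eef_pos: [0.4851, 0.1527, 0.3733]
tcp_rot: [-0.003, 1.0, 0.001, 0.002]
contact_force: [0.5, -0.3, 0.3]
opening: 0.499
finger_force: 0.0
```

View pics/w12.png

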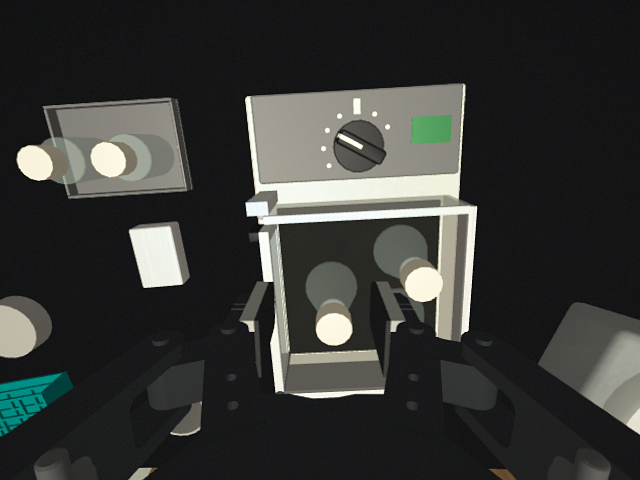

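The door is in line with the guard, and the flasks and bottles are undisturbed. The dial skirt is at (358,147), with the bar from (337,137) to (383,159). I'll work out its axis and angle.

Run:
```python
from caps import *
from go import need
p=eyes.camera_params('wrist')
im=cv2.imread('pics/w12.png')
m=(im[110:185,325:400].max(2)<70).astype(np.uint8)
n,l,st,ce=cv2.connectedComponentsWithStats(m);k=1+st[1:,4].argmax();print(ce[k]+[325,110],st[k])
a=onz(p,(337,137),.124);b=onz(p,(383,159),.124);print(a,b,(a+b)/2,np.linalg.norm(a-b),'dir',np.degrees(np.arctan2(*(a-b)[1::-1]))%360)
print('skirt',onz(p,(358.5,146.5),.09)); print('mark',onz(p,(357,105.5),.08))
need([.423,.194,.25],-27)
```

```text
[363.0705 145.8701] [  9  10  52  52 539]
[0.4125 0.1664 0.124 ] [0.4345 0.2152 0.124 ] [0.4235 0.1908 0.124 ] 0.05354374339157648 dir 245.71830624543418
skirt [0.4225 0.1925 0.09  ]
mark [0.378  0.1903 0.08  ]
at [0.4854 0.1513 0.3715] rows: [0.1563 0.1072 0.3035] [0.0009 0.0002 0.6515]
```

```bash
python3 -m handwheel '[[0.05,0.03,0.05,0,0,0.06,0],[0.1,0.07,0.15,0,0,0.12,0],[0.156,0.102,0.25,0,0,0.18,0],[0.156,0.102,0.303,0,0,0.24,0],[0.156,0.102,0.303,0,0,0.3,0],[0.156,0.102,0.303,0,0,0.36,0],[0.156,0.102,0.303,0,0,0.42,0],[0.156,0.102,0.303,0,0,0.48,0],[0.156,0.102,0.303,0,0,0.54,0],[0.156,0.102,0.303,0,0,0.6,0],[0.156,0.102,0.303,0,0,0.646,0],[0.156,0.102,0.303,0,0,0.646,0]]'
python3 go.py .423 .192 .118 -26
```

```text
time: 43.52
eef_pos: [0.4233, 0.1898, 0.2478]
tcp_rot: [0.849, 0.529, -0.001, -0.001]
contact_force: [0.6, -0.5, -0.8]
opening: 0.496
finger_force: 0.0
at [0.4233 0.1898 0.2478] rows: [ 0.0051 -0.0025  0.3244] [-0.0007  0.0005 -0.001 ]
```

```bash
python3 -m handwheel '[[0.005,-0.002,0.12,0,0,0,0],[0.005,-0.002,0.22,0,0,0,0],[0.005,-0.002,0.3,0,0,0,0],[0.005,-0.002,0.323,0,0,0,0],[0.005,-0.002,0.323,0,0,0,0],[0.005,-0.002,0.323,0,0,0,-1],[0.005,-0.002,0.323,0,0,0,-1],[0.005,-0.002,0.323,0,0,0,-1],[0.005,-0.002,0.323,0,0,0,-1],[0.005,-0.002,0.323,0,0,0,-1]]' 40
python3 go.py .423 .192 .118 -87
```

```text
time: 44.78
eef_pos: [0.4232, 0.1937, 0.1218]
tcp_rot: [0.849, 0.528, 0.0, -0.001]
contact_force: [-6.0, 2.1, 6.0]
opening: 0.179
finger_force: 40.9
at [0.4232 0.1937 0.1218] rows: [-0.0042  0.0014  0.0095] [-0.0008 -0.      0.3378]
```

Gripped (15 mm). I'll turn it 60° clockwise (positive about the tool's z axis).

```bash
python3 -m handwheel '[[0,0,0,0,0,0.05,-1],[0,0,0,0,0,0.1,-1],[0,0,0,0,0,0.15,-1],[0,0,0,0,0,0.2,-1],[0,0,0,0,0,0.25,-1],[0,0,0,0,0,0.3,-1],[0,0,0,0,0,0.338,-1],[0,0,0,0,0,0.338,-1],[0,0,0,0,0,0.338,-1]]' 60
python3 go.py .423 .192 .118 -87
```

```text
time: 45.9
eef_pos: [0.423, 0.194, 0.1219]
tcp_rot: [1.0, 0.026, -0.001, -0.001]
contact_force: [-6.2, 3.1, 6.3]
opening: 0.174
finger_force: 63.1
at [0.423  0.194  0.1219] rows: [-0.0002  0.005   0.0097] [-0.0008  0.0006 -0.0002]
```

Tool at -87°, as wanted. I'll release, rise and look.

```bash
python3 -m handwheel '[[0,0,0,0,0,0,-0.5],[0,0,0,0,0,0,0],[0,0,0,0,0,0,0],[0,0,-0.1,0,0,0,0],[0,0,-0.25,0,0,0,0],[0,0,-0.4,0,0,0,0],[0,0,-0.5,0,0,0,0],[0,0,-0.5,0,0,0,0]]'
python3 - <<'E'
from caps import *
im,p=grab('wrist');s,_=grab('scene');d,_=grab('side')
a=cv2.resize(s[190:340,300:540],(400,250));b=cv2.resize(d[120:270,140:380],(400,250));c=cv2.resize(im,(400,300))
cv2.imwrite('pics/fin.png',np.vstack([np.hstack([a,b]),np.hstack([c,cv2.resize(s,(400,300))])])[:,:,::-1])
E
```

```text
time: 46.9
eef_pos: [0.4254, 0.193, 0.3247]
tcp_rot: [1.0, 0.026, 0.005, -0.001]
contact_force: [-0.8, -0.6, -0.5]
opening: 0.499
finger_force: 0.0
```

View pics/fin.png

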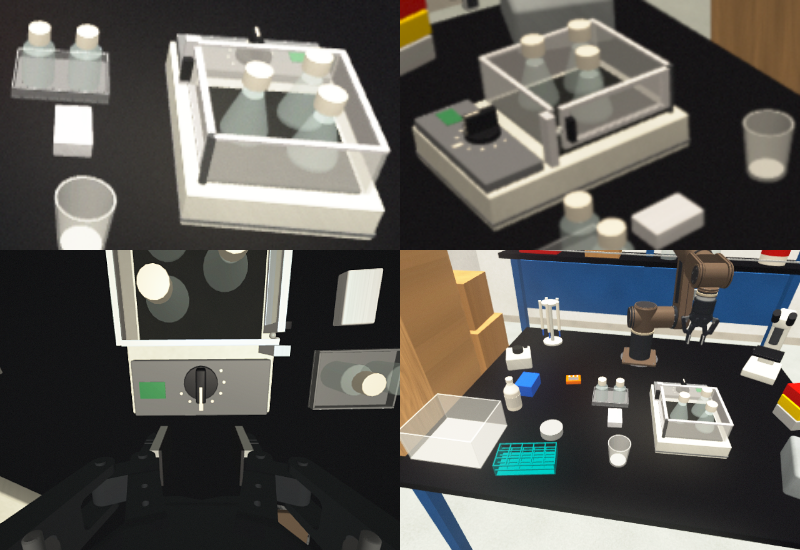

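In the wrist view (inset) the pointer at (201,390) lines up with the long bar mark at (201,405). The door is shut, three flasks stand inside the guard, two bottles stand in the tray, and the other things on the bench look unmoved. Handing in.

```bash
python3 -c "
from plant import ctrl; print(ctrl.sign_off())"
```

```text
the job is handed in; nothing more can be done
None
```

I handed the job in at about 47 s: both bottles stand in the tray, all three flasks on the bench that were there stand on the platform, the door is pushed shut against its stop, and then the dial was turned to the long bar mark; the last pictures agree, but no verdict came back.

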